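Load the reference puck under the dock's spring cover

TASK

Load the copper-faced reference puck into the calibration dock: press the red lever plate down with one fingertip to swing the spring-closed yellow cover open, and while you keep it held open push the puck along the lane with the other fingertip, under the cover and fully home against the end stop. Then let the plate go so that the cover shuts flat over the puck. Only push the puck, never lift it, and leave the other things on the bench where they are.

Things in the scene. Friction and masses are not known exactly. Their poses are not given: they have to be found in the camera images.
- dock: calibration dock, fixed, 122 mm long (x), 66 mm wide (y). Origin under its centre, on the bench; its x axis is the way the puck is pushed (turned against the world's x). Its grey base, 8 mm thick, x -64 to +58 mm, is the lane floor. Lane rails: inner faces at y +-21 mm, tops 15 mm above the bench. Cover hinge axis: parallel to x at y +27 mm, 30 mm above the bench.
- nest (a point): where the puck's underside centre lies when fully home: on the lane floor, x +30, y 0, z +8 mm of the dock, axes as the dock's. The end stop's face is 20.5 mm beyond it in +x.
- cover (a joint): opening of the yellow cover, rad: 0 shut flat, 0.85 fully open (stop); a spring always closes it. Shut, it spans x +11 to +51, y -19 to +25 mm of the dock, top 26 mm above the bench; open, its free (-y) edge stands up to 67 mm above the bench. Below about 0.15 rad it blocks the puck; open it well beyond. About 2 N down on the plate starts it, 4 to 8 N hold it well open.
- tab (a point): foot of a small steel tab under the cover's front edge on its free side (x +11 to +14, y -14 to -18 mm of the dock; foot 14 mm above the bench when shut). Shut, it blocks the lane; it drops behind the puck's round rim once the puck is home. A puck that is home stands out 1 mm in front of the cover, so the pushing finger need not go under it.
- plate (a point): middle of the width of the red lever plate's upper face, at x -30 mm of the dock. The plate, 18 mm wide and 5 mm thick, is parallel to the dock's x and carried by the cover beyond its hinge. From here it runs 48 mm to -x, and 48 mm to +x before its arms begin. This point: shut, y +59.4 mm of the dock, 36 mm above the bench (plate sloping, outer edge higher); 0.5 rad, y +59, 20 mm; 0.75 rad, y +55, 12.5 mm, plate level.
- plate_end (a point): front (-x) end of the plate, same line, at x -78 mm of the dock. A finger may slide along the plate while pressing it. Fingertip 12 to 14 mm above the bench on the plate: cover about 0.7 to 0.75 rad open; the other fingertip, at the same height about 55 mm to the side, on the lane's centre line (dock y 0), then meets the puck (floor 8 mm, puck top 20 mm).
- puck: reference puck to load, black rim and COPPER-coloured face, 40 mm across, 12 mm thick (rests 8 to 20 mm above the bench), 70 g. Origin: centre of its underside. It lies in the lane in front of the cover, 42 to 58 mm short of the nest.
- weight_500: 500 g check weight, silver knob-topped cylinder 38 mm wide, 62 mm tall; bystander; origin: centre of its underside.
- weight_200: 200 g check weight, brass knob-topped cylinder 29 mm wide, 46 mm tall; bystander; origin: centre of its underside.
- acid_22: brown dropper bottle with red teat, 29 mm wide, 81 mm tall; bystander; origin: centre of its underside.
- touchstone: black flat stone 42x95x16 mm; bystander; origin: centre of its underside.
- battery_pack: black and yellow battery pack 44x87x22 mm; bystander; origin: centre of its underside.
- silver_puck: second puck, black rim and SILVER face, 40 mm across, 12 mm thick, lying on the bench; bystander; origin: centre of its underside.
There are look-alikes about, which are no part of the job. Of the things that look like the dock, the largest one is meant.

How it is judged:
By the outcome, as a careful person would: the job done as asked, in the order asked, and still so for the second after the job is handed in, with the robot touching nothing.
It also fails if it takes over 40 s, if anything falls off the work surface, if the arm or the gripper's body presses on something with over 40 N, if the wrist force passes 120 N, or if a joint passes its speed limit or range.

ROBOT

A 6-joint arm with a two-finger parallel gripper is mounted at the origin on the work surface; the furniture and walls round the work are solid. World frame = base frame: x ahead of the robot, y to its left, z up, the work surface at z = 0. Lengths are in m, angles in degrees, forces in N, time in s.
With the tool pointing down it reaches from about 0.4 to 0.825 m from the base axis. Payload 7 kg.
Tool frame: the origin (TCP) lies on the centre line of the jaws, within the pads' length; the fingertips stand 11 mm ahead of it and the grasp point (between the pads) lies 8 mm behind it; z points along the fingers, y is the line along which they close (so a half turn about z gives the same grasp; the last joint's range is limited). The gripper opens to 88 mm and grips with 3 to 60 N. Pads are 19 mm wide; open, the fingers measure 130 mm over their backs; the gripper's body (78 mm by 193 mm) begins 47 mm behind the grasp point.
Start: joints at [82.855, 20.546, 0.682, 0, -70.136, -16.507], TCP at [0.271, 0.618, 0.238] pointing down, gripper open.
Joint ranges: [-176.03, 176.03], [-82.01, 121.73], [-58.28, 71.71], [-173.87, 95.51], [-174.79, -0.11], [-173.66, 173.66]. Speed limits (degrees/s): [136.94, 136.94, 172.46, 180, 180, 180].

INTERFACE

Orientations are given as [roll, pitch, yaw] about the fixed x, y, z axes, in that order (R = Rz(yaw) Ry(pitch) Rx(roll)).
In Python, from plant import r, capture, camera_model, job gives the robot as it stands.
- The arm moves only by the tool drive_tool, never from a script. Its argument "increments" is a list that holds one entry, the list of rows, each a list of 5 numbers: the gripper's target within -1 to 1 (fully open at 1, half-way at 0, shut at -1), then the shift along the tool's x, y, z scaled (see below), then the turn about the tool's z scaled (see below). In form: [[[gripper, tx, ty, tz, roll], ...]]. A call has 1 to 5 rows; each row is the pose to reach, as a shift and turn from the pose commanded when the call began, along the tool's axes at that moment, turning the shorter way round; what a row does not reach only later rows make up. The controller multiplies each number of a shift by 120 mm and each number of a turn by 360 degrees. A row lasts 1/8 s, in which the tool goes at most 62.5 mm and 10.7 degrees, less where a joint would pass 70% of its speed; a pose out of reach is approached as far as the arm can. A call with a number of a shift or a turn outside -1 to 1 is refused whole. A call with a gripper value outside its range is refused whole. The fingers move at their own pace and stop on an object; "squeeze" is the grip in N (left out, the last holds). Time passes only in rows, so rows that repeat a pose let the fingers close. It gives the time, the measured TCP pose, the force, the opening and the grip force at its end, in the units of the state.
- r.get_state(): the state, without advancing time (a new reading comes with each control period).
- capture(name): name is "scene" or "top" or "wrist"; returns the picture (400x640x3 uint8, red, green, blue); there is no depth.
- camera_model(name): a dict with "camera_matrix" (3x3 intrinsics, pixels), "rvec" (rotation vector, rad) and "tvec" (3), from world to camera coordinates, as OpenCV has them. Camera axes: x right, y down, z forward; pixel columns grow to the right and rows downward; lengths in m; the calibration is good to about 2 mm. A picture is of the moment at which its call begins: read the wrist's pose just before it. camera_model takes no time and is no camera call; for the wrist camera it gives the pose at the moment of the call.
- job.close_job(): hands the job in; it is judged then, once.
The state is a dict: "time_s": time; "joints": joint angles; "qd": joint speeds; "joint_torque": joint torques, N m; "tcp_pos": TCP position; "eef_rot": TCP orientation; "contact_force": force on the tool from outside, world axes, zero at the start; "moment": the same for the moment, N m; "gripper_width": finger opening in m; "gripper_force": force on a finger pad.
Only numpy, scipy, OpenCV 4.12 (cv2) and the standard library are available. Lean on these libraries where they do the work, as an engineer would, in place of code of your own. Each camera call takes 0.05 s, during which the arm holds its last target. There are 200 camera calls.

## Working session

There is one attempt and no reset: what is moved stays moved. The work goes in short steps, Python scripts to look and compute and a tool call to move; the robot and the scene stay as the last step left them, time stands still between calls to the robot, and variables do not carry over. Pictures are saved under pics/ and viewed, at most 10 in all, crops included, and the job is handed in when it is done.

Besides the shell and the picture viewer there is one more tool, called after "Request:" in YAML: its name, and indented under it one key for each argument. drive_tool: Moves the arm, as the interface text tells. Its arguments: {"type":"object","properties":{"increments":{"type":"array"},"squeeze":{"type":"number"}},"required":["increments"]}

```bash
ls; mkdir -p pics; python3 - <<'E'
from plant import r,capture,camera_model,job
import cv2
for n in("top","scene"):
    cv2.imwrite(f"pics/{n}0.png",cv2.cvtColor(capture(n),cv2.COLOR_RGB2BGR))
    print(n,camera_model(n))
print(r.get_state())
E
```

```text
pics
top {'camera_matrix': array([[465.10631048,   0.        , 325.01937773],
       [  0.        , 465.10631048, 198.94033483],
       [  0.        ,   0.        ,   1.        ]]), 'rvec': array([ 2.11880543, -2.14069842,  0.17391764]), 'tvec': array([0.07062096, 0.44466734, 0.96629566])}
scene {'camera_matrix': array([[454.98279016,   0.        , 319.52938139],
       [  0.        , 454.98279016, 199.41967137],
       [  0.        ,   0.        ,   1.        ]]), 'rvec': array([ 2.00749704, -0.89032146,  0.44976116]), 'tvec': array([-0.26668326,  0.2620638 ,  0.63896093])}
{'time_s': 0.1, 'joints': array([ 8.28567192e+01,  2.05873242e+01,  6.39073908e-01, -1.83587137e-02,
       -7.01355000e+01, -1.65064011e+01]), 'qd': array([-0.09384548, -0.16003377,  0.09860918, -0.04263175,  0.02609629,
       -0.08349954]), 'joint_torque': array([-2.43378447e-03, -5.84161448e+01,  2.93751973e+01,  7.01556087e+00,
        1.01839556e-02, -4.89221293e-05]), 'tcp_pos': array([0.27062812, 0.61791359, 0.23671487]), 'eef_rot': array([ 1.79914797e+02, -7.24960424e-03, -2.36559274e+01]), 'contact_force': array([ 0.21314867,  0.53900059, -0.06077335]), 'moment': array([-0.0195854 , -0.02095571,  0.0078559 ]), 'gripper_force': 0.0, 'gripper_width': 0.08791582158363619}
```

View pics/top0.png

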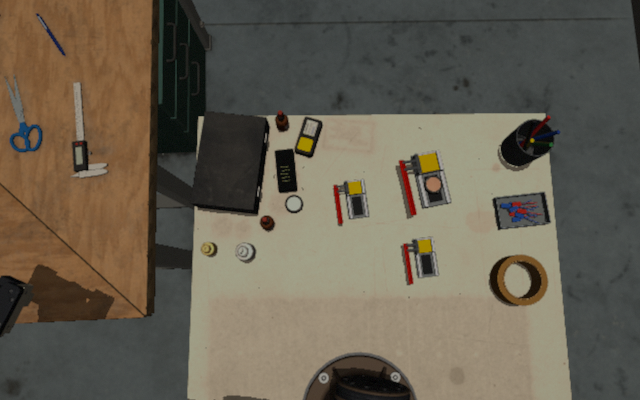

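View pics/scene0.png

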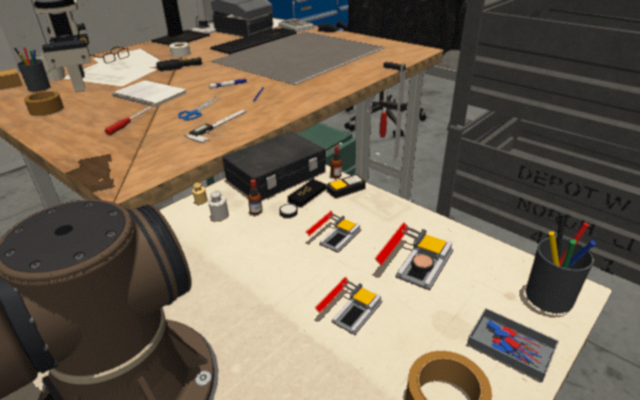

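Docks seen in top picture: (425,182) with copper puck and clearly largest; smaller look-alikes at (350,200) and (420,260) without puck. Copper puck (433,184); silver puck is at (293,204). I choose the dock at (425,182) and check it in a close crop.

```bash
python3 - <<'E'
import cv2
a=cv2.imread("pics/top0.png")[140:230,385:465]
b=cv2.imread("pics/scene0.png")[215:295,365:465]
a=cv2.resize(a,None,fx=6.6,fy=6.6,interpolation=cv2.INTER_CUBIC)
cv2.imwrite("pics/c1.png",a)
b=cv2.resize(b,None,fx=7,fy=7,interpolation=cv2.INTER_CUBIC)
cv2.imwrite("pics/c2.png",b)
E
```

```text
(no output)
```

View pics/c1.png

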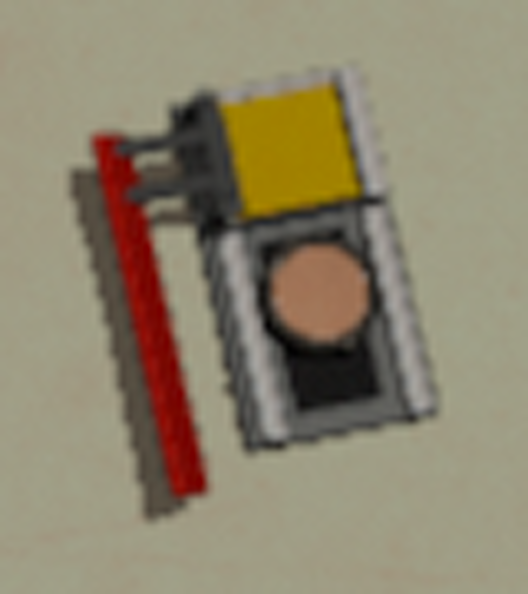

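View pics/c2.png

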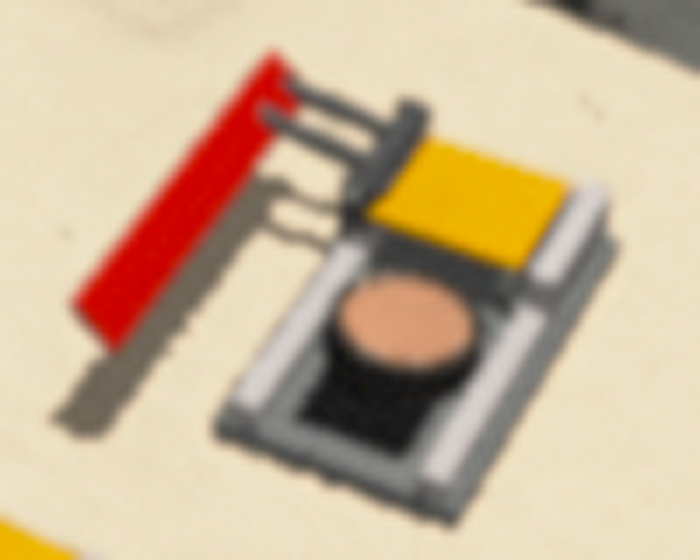

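The crops confirm the choice: copper puck in the lane of the largest dock, cover shut, and plate on the left. I'll fit the dock's pose from the cover corners, base corners and plate end in both views.

```bash
cat > h.py <<'E'
import numpy as np,cv2
from scipy.optimize import least_squares
from plant import r,capture,camera_model,job
def proj(n,P,m=None):
    m=m or camera_model(n)
    return cv2.projectPoints(np.array(P,float).reshape(-1,1,3),m["rvec"],m["tvec"],m["camera_matrix"],None)[0].reshape(-1,2)
def d2w(p,P):
    P=np.array(P,float).reshape(-1,3)/1000; c,s=np.cos(p[2]),np.sin(p[2])
    return np.c_[p[0]+c*P[:,0]-s*P[:,1],p[1]+s*P[:,0]+c*P[:,1],P[:,2]]
E
python3 - <<'E'
from h import *
D=[(51,25,26),(51,-19,26),(11,-19,26),(11,25,26),(-64,33,8),(-64,-33,8),(-78,59.4,36)]
T=np.array([(218,104),(340,86),(362,192),(240,216),(250,445),(435,410),(190,492),(319,293)])
S=np.array([(425,140),(572,185),(520,268),(370,210),(220,415),(452,508),(95,325),(407,315)])
T=(T+.5)/6.6-.5+[385,140]; S=(S+.5)/7-.5+[365,215]
def f(q,cams="TS"):
    X=np.r_[d2w(q,D),d2w(q,[(q[3]*1e3,q[4]*1e3,20)])]
    e=[]
    if "T" in cams:e.append(proj("top",X)-T)
    if "S" in cams:e.append(proj("scene",X)-S)
    return np.concatenate(e).ravel()
for c in("TS","T","S"):
    o=least_squares(f,[.45,-.15,.2,-.02,0],args=(c,))
    q=o.x;print(c,q,np.degrees(q[2]));
    if c=="TS":print(o.fun.reshape(-1,2).round(1));print(d2w(q,[(-78,59,36),(-30,59,36),(-78,0,8),(30,0,8)]))
E
```

```text
TS [ 0.49634764 -0.17143026  0.16087949 -0.01713508  0.00127889] 9.217715718374624
[[-0.7  0.3]
 [ 0.3 -0.3]
 [ 0.7  1. ]
 [-0.4  0.7]
 [-0.1  1. ]
 [ 1.1  1.2]
 [ 0.9  0.3]
 [ 0.3  0.1]
 [ 0.1 -2.1]
 [ 1.3 -0.8]
 [ 0.8 -0.8]
 [-0.5 -0.8]
 [-1.4 -0.9]
 [ 0.7  0.1]
 [ 0.3 -0.8]
 [-0.1 -0.3]]
[[ 0.40990388 -0.12568668  0.036     ]
 [ 0.45728404 -0.11799773  0.036     ]
 [ 0.41935487 -0.1839248   0.008     ]
 [ 0.52596025 -0.16662466  0.008     ]]
T [ 0.49763408 -0.17101687  0.15416248 -0.01822967  0.00155036] 8.832859604813391
S [ 0.49434692 -0.17230224  0.16639504 -0.01557008  0.0014153 ] 9.533733596083039
```

Request:
drive_tool:
  increments:
    - [[-0.17,0.5,0.5,0,-0.03],[-0.17,1,1,0,-0.06],[-0.17,1,1,0,-0.091],[-0.17,1,1,0,-0.091]]
  squeeze: 20

```text
time_s: 0.6
tcp_pos: [0.3333, 0.4575, 0.238]
eef_rot: [-180.0, 0.0, 9.1]
contact_force: [0.3, 1.2, 0.0]
gripper_width: 0.0532
gripper_force: 0.0
```

Request:
drive_tool:
  increments:
    - [[-0.17,0,0.5,0,0],[-0.17,0,1,0,0],[-0.17,0,1,0,0]]

```text
time_s: 0.98
tcp_pos: [0.3515, 0.3391, 0.2378]
eef_rot: [-180.0, 0.0, 8.9]
contact_force: [0.9, 0.8, 0.3]
gripper_width: 0.0366
gripper_force: 0.0
```

Request:
drive_tool:
  increments:
    - [[-0.17,0,0.5,0,0],[-0.17,0,1,0,0],[-0.17,0,1,0,0]]

```text
time_s: 1.35
tcp_pos: [0.3706, 0.2213, 0.2377]
eef_rot: [-180.0, 0.0, 8.9]
contact_force: [0.2, 0.7, -0.7]
gripper_width: 0.0363
gripper_force: 0.0
```

Request:
drive_tool:
  increments:
    - [[-0.17,0,0.5,0,0],[-0.17,0,1,0,0],[-0.17,0,1,0,0]]

```text
time_s: 1.72
tcp_pos: [0.39, 0.103, 0.2376]
eef_rot: [180.0, 0.0, 8.8]
contact_force: [0.2, 0.1, 1.2]
gripper_width: 0.0361
gripper_force: 0.0
```

Request:
drive_tool:
  increments:
    - [[-0.17,0,0.5,0,0],[-0.17,0,1,0,0],[-0.17,0,1,0,0]]

```text
time_s: 2.1
tcp_pos: [0.4094, -0.0156, 0.2374]
eef_rot: [180.0, 0.0, 8.8]
contact_force: [0.3, 0.9, 0.5]
gripper_width: 0.0361
gripper_force: 0.0
```

Request:
drive_tool:
  increments:
    - [[-0.17,0,0.5,0.2,0],[-0.17,0,1,0.4,0],[-0.17,0,1,0.5,0],[-0.17,0,1,0.5,0]]

```text
time_s: 2.6
tcp_pos: [0.4277, -0.1313, 0.1764]
eef_rot: [-180.0, 0.2, 9.1]
contact_force: [-0.9, 0.4, -0.1]
gripper_width: 0.0368
gripper_force: 0.0
```

```bash
python3 - <<'E'
from h import *
s=r.get_state();m=camera_model("wrist");im=capture("wrist")
print(s["tcp_pos"],s["eef_rot"],s["joints"],s["gripper_width"],m)
cv2.imwrite("pics/w1.png",cv2.cvtColor(im,cv2.COLOR_RGB2BGR))
q=[.4963,-.1714,.1605]
print(proj("wrist",d2w(q,[(-64,33,8),(-64,-33,8),(11,25,26),(11,-19,26),(-78,59.4,36),(-17,1,20)]),m))
E
```

```text
[ 0.42770515 -0.13132653  0.17642314] [-1.79984186e+02  1.52195237e-01  9.07421342e+00] [ 8.30268537e+00  1.82372448e+00 -3.17813398e+01 -1.64953957e-02
 -5.65473312e+01  9.07806184e+01] 0.036794265567898 {'camera_matrix': array([[299.25619756,   0.        , 317.82437545],
       [  0.        , 299.25619756, 204.33562643],
       [  0.        ,   0.        ,   1.        ]]), 'rvec': array([-2.21021158,  1.8863072 ,  0.27961775]), 'tvec': array([-0.19706446,  0.36542967,  0.44820536])}
[[333.78199025 191.18947258]
 [394.58977811 191.0351367 ]
 [344.09325162 119.70549121]
 [390.15045565 119.57233358]
 [308.85942686 211.55740834]
 [366.92208346 148.56547954]]
```

View pics/w1.png

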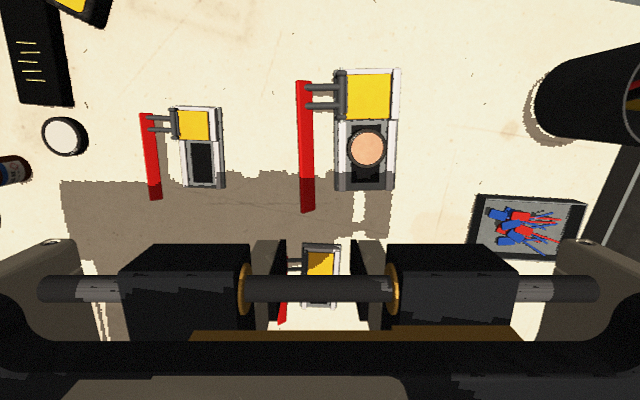

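Wrist view: base front corners (335,190) and (394,190), plate end (307,211), and puck (367,148) agree with the fit to about 1 px. I'll continue above the plate and lane.

Request:
drive_tool:
  increments:
    - [[-0.17,0.046,0.18,0.2,0],[-0.17,0.046,0.18,0.5,0],[-0.17,0.046,0.18,0.75,0],[-0.17,0.046,0.18,0.75,0],[-0.17,0.046,0.18,0.75,0]]

```text
time_s: 3.28
tcp_pos: [0.438, -0.1516, 0.0891]
eef_rot: [180.0, -0.1, 9.2]
contact_force: [-0.6, 0.2, 0.7]
gripper_width: 0.036
gripper_force: 0.0
```

```bash
cat > st.py <<'E'
from h import *
q=[.4963,-.1714,.1605]
s=r.get_state();d=s["tcp_pos"]-[q[0],q[1],0];c,n=np.cos(q[2]),np.sin(q[2])
print("dock xyz mm",(1e3*np.array([c*d[0]+n*d[1],-n*d[0]+c*d[1],d[2]])).round(1),"yaw",s["eef_rot"].round(2),"w",s["gripper_width"],"F",s["contact_force"].round(1),s["time_s"])
E
python3 st.py
```

```text
dock xyz mm [-54.4  28.8  89.1] yaw [ 1.7997e+02 -1.2000e-01  9.2400e+00] w 0.036002157980068714 F [-0.6  0.2  0.7] 3.275
```

Request:
drive_tool:
  increments:
    - [[-0.17,0,0,0.15,0],[-0.17,0,0,0.3,0],[-0.17,0,0,0.34,0],[-0.17,0,0,0.38,0],[-0.17,0,0,0.42,0]]

```text
time_s: 3.9
tcp_pos: [0.4376, -0.1526, 0.038]
eef_rot: [180.0, -0.1, 9.1]
contact_force: [0.9, 0.2, 1.9]
gripper_width: 0.0367
gripper_force: 1.0
```

Request:
drive_tool:
  increments:
    - [[-0.17,0,0,0.03,0],[-0.17,0,0,0.06,0],[-0.17,0,0,0.09,0],[-0.17,0,0,0.115,0],[-0.17,0,0,0.115,0]]

```text
time_s: 4.53
tcp_pos: [0.4374, -0.1532, 0.0239]
eef_rot: [179.9, -0.1, 9.1]
contact_force: [0.1, -5.0, 7.6]
gripper_width: 0.0369
gripper_force: 3.8
```

```bash
python3 st.py; python3 - <<'E'
from h import *
a=cv2.cvtColor(capture("scene"),cv2.COLOR_RGB2BGR)[190:310,330:480]
cv2.imwrite("pics/s2.png",cv2.resize(a,None,fx=5,fy=5,interpolation=cv2.INTER_CUBIC))
E
```

```text
dock xyz mm [-55.2  27.4  23.9] yaw [ 1.7995e+02 -8.0000e-02  9.1400e+00] w 0.036869496419734235 F [ 0.1 -5.   7.6] 4.525
```

View pics/s2.png

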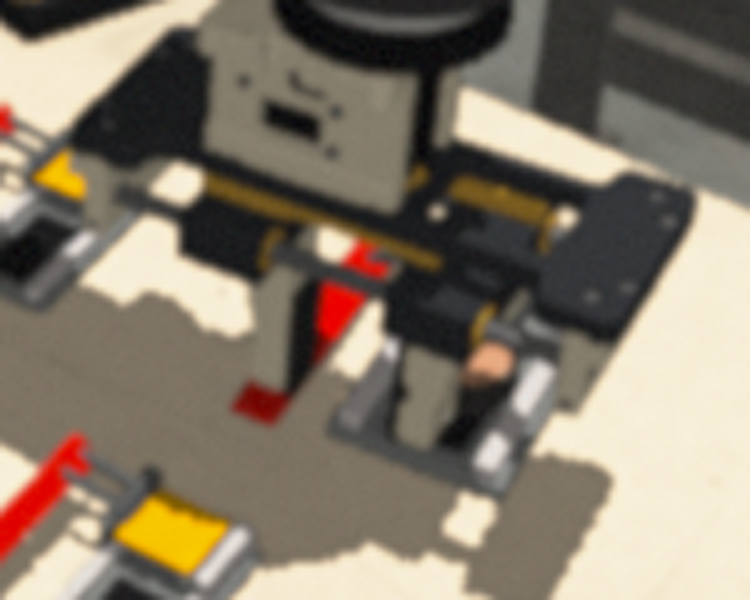

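The plate is held down (7.6 N) by the left finger at (265,400), and the right finger at (420,440) is in the lane behind the puck (490,365). Now I'll push.

Request:
drive_tool:
  increments:
    - [[-0.17,0.06,0,0,0],[-0.17,0.14,0,0,0],[-0.17,0.22,0,0,0],[-0.17,0.3,0,0,0],[-0.17,0.36,0,0,0]]

```text
time_s: 5.2
tcp_pos: [0.4774, -0.1461, 0.023]
eef_rot: [-180.0, 0.2, 9.1]
contact_force: [-5.2, -0.8, 5.6]
gripper_width: 0.0365
gripper_force: 3.0
```

```bash
python3 st.py
```

```text
dock xyz mm [-14.6  28.   23. ] yaw [-179.98    0.2     9.08] w 0.03654750826516857 F [-5.2 -0.8  5.6] 5.2
```

Request:
drive_tool:
  increments:
    - [[-0.17,0.03,0,0,0],[-0.17,0.06,0,0,0],[-0.17,0.08,0,0,0],[-0.17,0.095,0,0,0],[-0.17,0.095,0,0,0]]

```text
time_s: 5.82
tcp_pos: [0.4886, -0.1443, 0.023]
eef_rot: [-180.0, 0.2, 9.1]
contact_force: [-2.8, -0.5, 5.7]
gripper_width: 0.0364
gripper_force: 2.8
```

```bash
python3 st.py
```

```text
dock xyz mm [-3.3 28.  23. ] yaw [-179.98    0.19    9.08] w 0.036424665974240225 F [-2.8 -0.5  5.7] 5.825
```

Request:
drive_tool:
  increments:
    - [[-0.17,0.01,0,0,0],[-0.17,0.02,0,0,0],[-0.17,0.025,0,0,0],[-0.17,0.025,0,0,0]]

```text
time_s: 6.32
tcp_pos: [0.4914, -0.1438, 0.023]
eef_rot: [-180.0, 0.2, 9.1]
contact_force: [-4.0, -0.8, 4.5]
gripper_width: 0.0361
gripper_force: 2.9
```

Request:
drive_tool:
  increments:
    - [[-0.17,0.006,0,0,0],[-0.17,0.012,0,0,0],[-0.17,0.012,0,0,0]]

```text
time_s: 6.7
tcp_pos: [0.4927, -0.1436, 0.023]
eef_rot: [-180.0, 0.2, 9.1]
contact_force: [-4.3, -0.5, 5.8]
gripper_width: 0.0364
gripper_force: 3.2
```

Request:
drive_tool:
  increments:
    - [[-0.17,0.006,0,0,0],[-0.17,0.01,0,0,0],[-0.17,0.01,0,0,0]]

```text
time_s: 7.08
tcp_pos: [0.4928, -0.1436, 0.0229]
eef_rot: [-180.0, 0.3, 9.1]
contact_force: [-6.1, -1.5, 8.2]
gripper_width: 0.0361
gripper_force: 4.3
```

```bash
python3 st.py;  python3 - <<'E'
from h import *
a=cv2.cvtColor(capture("scene"),cv2.COLOR_RGB2BGR)[190:310,330:480]
b=cv2.cvtColor(capture("top"),cv2.COLOR_RGB2BGR)[130:250,380:470]
f=lambda x:cv2.resize(x,None,fx=3.3,fy=4,interpolation=cv2.INTER_CUBIC)
cv2.imwrite("pics/s3.png",np.hstack([f(a),f(b)]))
E
```

```text
dock xyz mm [ 1.  28.  22.9] yaw [-179.97    0.31    9.06] w 0.03609734188928823 F [-6.1 -1.5  8.2] 7.075
```

View pics/s3.png

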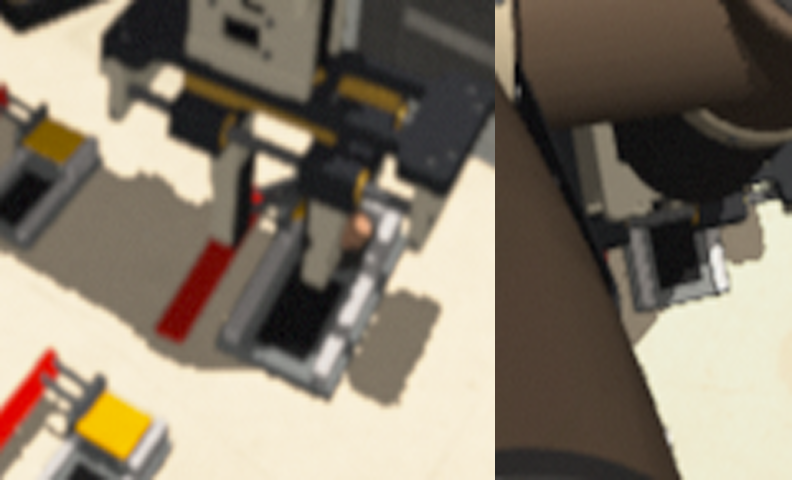

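The finger has stopped at dock x ≈ +1.0, where home is expected, with the force rising. I'll press a little more to confirm.

Request:
drive_tool:
  increments:
    - [[-0.17,0.015,0,0,0],[-0.17,0.025,0,0,0],[-0.17,0.025,0,0,0],[-0.17,0.025,0,0,0]]

```text
time_s: 7.68
tcp_pos: [0.493, -0.1436, 0.0228]
eef_rot: [-179.9, 0.6, 9.0]
contact_force: [-13.0, -2.6, 16.6]
gripper_width: 0.0364
gripper_force: 10.3
```

```bash
python3 st.py
```

```text
dock xyz mm [ 1.2 28.  22.8] yaw [-179.94    0.58    9.  ] w 0.0363711859532341 F [-13.   -2.6  16.6] 7.675
```

Request:
drive_tool:
  increments:
    - [[-0.17,-0.02,0,0,0],[-0.17,-0.04,0,0,0],[-0.17,-0.06,0,0,0],[-0.17,-0.06,0,0,0]]

```text
time_s: 8.18
tcp_pos: [0.4923, -0.1436, 0.0236]
eef_rot: [180.0, -0.1, 9.1]
contact_force: [1.4, 1.9, 3.9]
gripper_width: 0.0364
gripper_force: 1.9
```

```bash
python3 st.py
```

```text
dock xyz mm [ 0.5 28.1 23.6] yaw [ 1.80e+02 -6.00e-02  9.12e+00] w 0.036407442688254466 F [1.4 1.9 3.9] 8.175
```

Request:
drive_tool:
  increments:
    - [[-0.17,-0.01,0,0,0],[-0.17,-0.02,0,0,0],[-0.17,-0.02,0,0,0]]

```text
time_s: 8.55
tcp_pos: [0.4903, -0.1442, 0.0237]
eef_rot: [180.0, -0.1, 9.1]
contact_force: [3.4, 0.8, 5.3]
gripper_width: 0.0363
gripper_force: 2.5
```

Request:
drive_tool:
  increments:
    - [[-0.17,0,0,-0.05,0],[-0.17,0,0,-0.1,0],[-0.17,0,0,-0.15,0],[-0.17,0,0,-0.22,0],[-0.17,0,0,-0.3,0]]

```text
time_s: 9.18
tcp_pos: [0.489, -0.1442, 0.0598]
eef_rot: [-180.0, 0.0, 9.1]
contact_force: [0.5, 0.5, -0.2]
gripper_width: 0.0366
gripper_force: 0.0
```

Request:
drive_tool:
  increments:
    - [[-0.17,0,0,-0.3,0],[-0.17,0,0,-0.6,0],[-0.17,0,0,-0.9,0],[-0.17,0,0,-0.9,0]]

```text
time_s: 9.68
tcp_pos: [0.4911, -0.1442, 0.1708]
eef_rot: [179.9, -0.3, 9.1]
contact_force: [0.3, -0.4, -0.2]
gripper_width: 0.0362
gripper_force: 0.0
```

Request:
drive_tool:
  increments:
    - [[-0.17,-0.3,-0.4,0,0],[-0.17,-0.3,-0.8,0,0],[-0.17,-0.3,-1,0,0],[-0.17,-0.3,-1,0,0]]

```text
time_s: 10.18
tcp_pos: [0.4343, -0.0302, 0.1673]
eef_rot: [-180.0, 0.0, 9.2]
contact_force: [-0.2, -1.1, 0.3]
gripper_width: 0.0366
gripper_force: 0.0
```

```bash
python3 st.py;  python3 - <<'E'
from h import *
a=cv2.cvtColor(capture("scene"),cv2.COLOR_RGB2BGR)[195:295,340:480]
w=cv2.cvtColor(capture("wrist"),cv2.COLOR_RGB2BGR)
cv2.imwrite("pics/s4.png",cv2.resize(a,None,fx=5.6,fy=5.6,interpolation=cv2.INTER_CUBIC))
cv2.imwrite("pics/w4.png",w)
E
```

```text
dock xyz mm [-38.7 149.3 167.3] yaw [-1.7998e+02  1.0000e-02  9.2500e+00] w 0.036598525655830515 F [-0.2 -1.1  0.3] 10.175
```

View pics/s4.png

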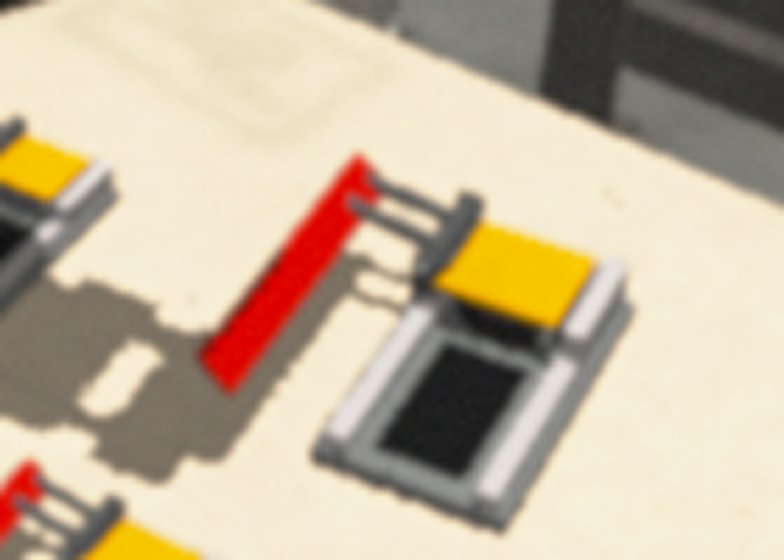

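View pics/w4.png

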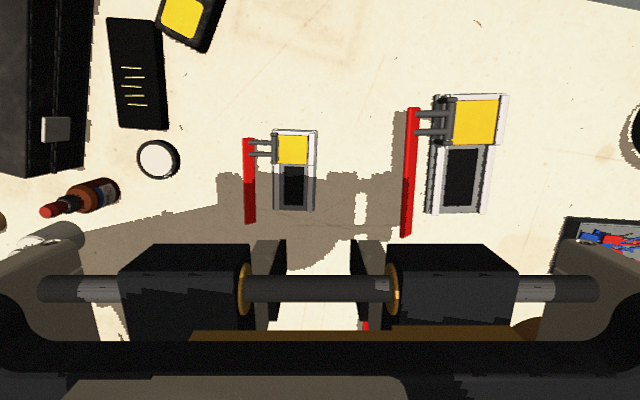

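The cover's corners are back where they were when shut: scene (438.6,253.0) now against (439.3,253.3) before. The puck's rim shows under its front edge, and the robot is clear.

```bash
python3 -c "
from plant import job
print(job.close_job())"
```

```text
the job is handed in; nothing more can be done
None
```

I pushed the copper puck in until it stopped against the end stop, with the cover held open. The final pictures show the cover shut flat over it with the robot clear, and I handed the job in at about 10 s; no verdict came back.

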